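# Fit the second cell in the recorder's battery case and latch its lid

### The arm

A 6-joint arm with a two-finger parallel gripper is mounted at the origin on a cart in front of the work surface, level with it; the furniture and walls round the work are solid. World frame = base frame: x ahead of the robot, y to its left, z up, the work surface at z = 0. Lengths are in m, angles in rad, forces in N, time in s.
With the tool pointing down it reaches from about 0.25 to 0.775 m from the base axis. Payload 4 kg.
Tool frame: the origin (TCP) lies between the finger pads; the fingertips stand 25 mm ahead of it and the grasp point (between the pads) lies 6 mm ahead of it (robot.tip_reach is the z of the fingertips in the tool frame, in m); z points along the fingers, y is the line along which they close (so a half turn about z gives the same grasp; the last joint's range is limited). The gripper opens to 94 mm and grips with 3 to 60 N. Pads are 16 mm wide; open, the fingers measure 119 mm over their backs; the gripper's body (75 mm by 177 mm) begins 78 mm behind the grasp point.
Start: joints at [1.232, 0.087, 1.371, -0, 1.684, -0.103], TCP at [0.129, 0.535, 0.207] pointing down, gripper open.
Joint ranges: [-3.1, 3.1], [-0.76, 2.03], [0.27, 2.55], [-1.08, 4.22], [0.17, 2.65], [-2.57, 2.57]. Speed limits (rad/s): [2.79, 2.79, 3.14, 3.14, 3.14, 3.14].

### API

Orientations are given as [roll, pitch, yaw] about the fixed x, y, z axes, in that order (R = Rz(yaw) Ry(pitch) Rx(roll)).
In Python, from bench import robot gives the robot as it stands. The module is installed in compiled form; this text tells all that it offers.
- The arm moves only by the shell command python3 -m handwheel 'ROWS'. ROWS is JSON, a list of rows, each a list of 3 entries, a list of its own where there are three numbers: the turn, a rotation vector about the world's x, y, z in units of 90 degrees (1.0 is 90 degrees), then the shift along the world's x, y, z in units of 0.05 m (1.0 is 0.05 m), then the closure, from 0 (fully open) to 1 (shut). A call has 1 to 5 rows; each row shifts and turns the commanded pose from where the row before left it; what a row does not reach is not made up. A row lasts 1/10 s, in which the tool goes at most 50 mm and 8.59 degrees, less where a joint would pass 70% of its speed; a pose out of reach is approached as far as the arm can. A call with a number of a shift or a turn outside -1 to 1 is refused whole. A call with a gripper value outside its range is refused whole. The fingers move at their own pace and stop on an object; the grip force is fixed at half the most. Time passes only in rows, so rows that do not move let the fingers close. It gives the time, the measured TCP pose, the force, the opening and the grip force at its end, in the units of the state.
- robot.get_obs(): the state, without advancing time (a new reading comes with each control period).
- robot.snapshot(name): name is "side" or "top" or "wrist"; returns (picture, depth): 420x560x3 uint8, red, green, blue; 420x560 float32, m along the optical axis (not along the pixel's ray), 0 where there is no reading.
- robot.calibration(name): a dict with "mtx" (3x3 intrinsics, pixels), "extrinsics" (4x4, takes a point from camera to world coordinates); the wrist camera has in their place "hand_eye" (4x4, takes a point from camera to tool coordinates, whose origin is the TCP and whose axes are the flange's). Camera axes: x right, y down, z forward; pixel columns grow to the right and rows downward; lengths in m; the calibration is good to about 2 mm. A picture is of the moment at which its call begins: read the wrist's pose just before it. calibration takes no time and is no camera call.
- robot.close_job(): hands the job in; it is judged then, once.
Trained networks look in the newest picture that a camera, given by its name, has taken for a name from the list of things; names that differ only in an ending like _2 or _b are one class to them, and where a whole thing is asked for, a point or a joint stands for the part that bears it (a point fixed in the world has none). Each returns a list of dicts, best first, with "p" (0 to 1); they miss things now and then, are a little off and sometimes report something else, mostly with a low value. They report only what shows in the picture. A call takes as long as a camera call. They do not tell look-alikes from the thing itself.
- robot.boxes_of(query, camera): "bbox" ([left, top, right, bottom] in pixels, round what is visible of it).
The state is a dict: "time": time; "joint_positions": joint angles; "qvel": joint speeds; "joint_torque": joint torques, N m; "tool_pos": TCP position; "ee_rot": TCP orientation; "wrist_force": force on the tool from outside, world axes, zero at the start; "wrist_torque": the same for the moment, N m; "width": finger opening in m; "finger_force": force on a finger pad.
Only numpy, scipy, OpenCV 4.12 (cv2) and the standard library are available. Lean on these libraries where they do the work, as an engineer would, in place of code of your own. Each camera call takes 0.05 s, during which the arm holds its last target. There are 200 camera calls.

### The job

Put the loose D-size cell into the empty bay of the battery case, flat end against the coil spring and button end on the metal contact, so that it lies fully down in its cradle. Then close the lid, hook the latch's wire loop over the catch on the lid and press the latch lever all the way down until it snaps flat against the case. Leave the timer, the red-capped tube and the amber bottle standing where they are.

Things in the scene. Friction and masses are not known exactly. Their poses are not given: they have to be found in the camera images.
- case: slate-grey battery case, fixed to the worktop, 104 (x) x 156 (y) x 60 mm high, 90 mm with its lid shut; walls 4 mm, inner floor at z = 28 mm. Origin: centre of its underside. x points from the latch side (front, turned to the robot's left) to the hinge side, y to the left seen from the front, z up. Two bays lie side by side along x, at y = +31 (empty) and -31 mm (filled)
- bay (a point): where the loose cell's centre must end, on the empty bay's axis (case x 10.25, y 31, z 52 mm); axes as the case's. The seated cell lies along x, button to +x. V cradles at x = -20 and +20 mm from here carry it; between them the floor is 24 mm lower. Beside the cell 28 mm are free toward the fitted cell, 26 mm toward the wall, whose rim is 8 mm above this point
- contact (a point): metal contact for the button, on the axis of the empty bay, 30.75 mm to +x of point bay; the end block that carries it ends 3 mm above this point. From here to the free spring is 7 mm less than the cell's length: the cell must go in tilted, button end some 25 degrees up, press its flat end about 15 mm into the spring, then its button end can drop past the block
- spring_end (a point): centre of the coil spring's free end (19 mm wide), facing +x on the empty bay's axis; it moves with the spring. Unloaded it is 23.75 mm to -x of point bay. The spring's seat block, 51 mm to -x of point bay, ends 6 mm above the axis
- spring (a joint): compression of that spring in m: 0 free, 0.007 with the cell seated, 0.018 solid; pressed toward the case's front (-x); 500 N/m
- fitted_cell (a point): centre of the cell already fitted in the other bay, its button to the front; it is fixed and stays
- cell: loose D-size rechargeable cell lying on the worktop, 33.4 mm diameter, 61.5 mm long over its button, about 140 g, green sleeve with a white band at the button end. Origin: mid-length on its axis; x axis along the cell toward the button (+) end. It can roll
- cell_plus (a point): end face of the cell's silver button (9 mm wide, 2 mm high), 30.75 mm from the cell's origin along its x
- lid (a joint): lid angle in rad: 0 shut, 1.57 upright, 2.1 leaning back on its stop, near which it starts. A hollow cover 104 mm long, 156 wide, 30 deep, 200 g. Pushed forward past upright to below about 0.8 it sinks shut by itself in some 2 s
- lid_hinge (a point): middle of the lid's hinge line (parallel to case y), at the case's rear rim (x 52, z 60 mm). At lid angle q the points of the lid's outer face lie t*(-cos q, sin q) + 0.030*(sin q, cos q) m from here in case (x, z), t from 0 to 0.104
- lever (a joint): angle in rad of the draw latch's steel lever: 0 snapped flat against the front wall, hanging down; 1.75 level, pointing to the front; at most 2.44. It stays where left (0.03 N m). With the loop hooked it stiffens below about 0.85 (up to 0.12 N m near 0.6), passes dead centre at about 0.4 and then holds itself shut
- lever_pivot (a point): middle of the lever's pivot pin (parallel to case y): 9 mm in front of the front wall, 44 mm above the worktop, at the case's mid-width
- lever_tip (a point): outer end of the lever, 35 mm from its pivot; the lever is 20 mm wide, 3 mm thick
- loop (a joint): angle in rad of the latch's wire loop on the lever, whose pin is 9 mm from the lever's pivot. It swings freely; at the start it leans outward on its stop (2.76, 38 degrees above the lever); tipped inward past upright it falls against the shut lid's front
- loop_bar (a point): middle of the loop's 26 mm long, 4 mm thick cross-bar (parallel to case y), 32.5 mm from the loop's pin; the loop is 32 mm wide over its side wires
- keeper (a point): where the loop's bar sits in the catch on the lid's front: 4 mm in front of that face, 8 mm above the lid's lower edge (68 mm above the worktop with the lid shut); axes as the case's when shut. The catch is 20 mm wide and open upward; its lip, 3 to 5.5 mm in front, stands 2 mm above this point
- timer: white timer standing upright, 25 x 64 x 62 mm high; origin: centre of its underside; a bystander
- red_tube: white tube with red cap standing upright, 17 mm diameter, 68 mm high; origin: centre of its underside; a bystander
- amber_bottle: amber dropper bottle standing upright, 33 mm diameter, 102 mm high; origin: centre of its underside; a bystander
There are look-alikes about, which are no part of the job. There is more than one size of the cell; the one meant has the size given above.

How it is judged:
By the outcome, as a careful person would: the job done as asked, in the order asked, and still so for the second after the job is handed in, with the robot touching nothing.
It also fails if it takes over 62 s, if anything falls off the work surface, if the arm or the gripper's body presses on something with over 40 N, if the wrist force passes 120 N, or if a joint passes its speed limit or range.

## Working session

There is one attempt and no reset: what is moved stays moved. The work goes in short steps, Python scripts to look and compute and a shell command to move; the robot and the scene stay as the last step left them, time stands still between calls to the robot, and variables do not carry over. Pictures are saved under pics/ and viewed, at most 10 in all, crops included, and the job is handed in when it is done.

```bash
mkdir -p pics
cat > h.py <<'E'
import numpy as np, cv2
from scipy.spatial.transform import Rotation as R
from bench import robot
def ext(n):
    c=robot.calibration(n); K=np.array(c["mtx"])
    if n!="wrist": return K,np.array(c["extrinsics"])
    o=robot.get_obs(); T=np.eye(4); T[:3,:3]=R.from_euler('xyz',o["ee_rot"]).as_matrix(); T[:3,3]=o["tool_pos"]
    return K,T@np.array(c["hand_eye"])
def snap(n,f=None):
    K,E=ext(n); p,d=robot.snapshot(n)
    if f: cv2.imwrite(f,cv2.cvtColor(p,cv2.COLOR_RGB2BGR))
    return p,d,K,E
def world(u,v,z,K,E):
    u=np.asarray(u,float);v=np.asarray(v,float);z=np.asarray(z,float)
    c=np.stack([(u-K[0,2])/K[0,0]*z,(v-K[1,2])/K[1,1]*z,z],-1)
    return c@E[:3,:3].T+E[:3,3]
def cloud(d,K,E):
    v,u=np.indices(d.shape); return world(u,v,d,K,E)
E
python3 - <<'E'
from h import *
print(robot.get_obs())
for n in("top","side"):
    p,d,K,E=snap(n,f"pics/{n}0.png"); W=cloud(d,K,E); print(n,E.round(3).tolist(),K.round(1).tolist())
    np.savez(f"{n}0.npz",p=p,d=d,K=K,E=E)
    for q in("cell","case","timer","red_tube","amber_bottle","loop_bar","lid","lever_tip"):
        for b in robot.boxes_of(q,n)[:5]:
            x0,y0,x1,y1=[int(t) for t in b["bbox"]]; cu,cv=(x0+x1)//2,(y0+y1)//2
            print(q,round(b["p"],2),(x0,y0,x1,y1),W[min(cv,419),min(cu,559)].round(3))
a=cv2.imread("pics/top0.png");b=cv2.imread("pics/side0.png")
E
```

```text
{'time': 0.0, 'joint_positions': array([ 1.23190878e+00,  8.79405764e-02,  1.37225201e+00, -7.72053203e-06,
        1.68359577e+00, -1.03091167e-01]), 'qvel': array([ 1.25894190e-03,  4.38443182e-04, -4.53087320e-04, -2.91909417e-05,
        4.76622640e-04, -6.56165242e-04]), 'joint_torque': array([-1.65475521e-03, -3.40181530e+01, -3.02419138e+01,  7.13480450e-02,
        3.31476994e-02, -1.74158745e-04]), 'tool_pos': array([0.12830843, 0.53425947, 0.2054132 ]), 'ee_rot': array([-3.13940782e+00, -2.18324313e-04,  2.90579518e+00]), 'wrist_force': array([-0.5891501 , -0.70198876,  0.70410681]), 'wrist_torque': array([-0.00613812,  0.00054666, -0.01451497]), 'finger_force': 0.0, 'width': 0.09398985201232232}
top [[-0.015, -0.999, 0.043, 0.534], [-1.0, 0.016, 0.011, 0.062], [-0.012, -0.043, -0.999, 1.201], [0.0, 0.0, 0.0, 1.0]] [[534.6, 0.0, 279.4], [0.0, 534.6, 196.7], [0.0, 0.0, 1.0]]
cell 0.78 (171, 194, 185, 214) [0.572 0.299 0.024]
cell 0.55 (166, 231, 186, 258) [0.484 0.302 0.034]
case 0.74 (340, 172, 459, 257) [ 0.543 -0.186  0.032]
timer 0.8 (221, 179, 251, 199) [0.601 0.166 0.0
[... 372 characters left out ...]
502, 0.527], [0.0, 0.0, 0.0, 1.0]] [[451.0, 0.0, 273.1], [0.0, 451.0, 203.5], [0.0, 0.0, 1.0]]
cell 0.82 (256, 308, 296, 341) [0.476 0.313 0.028]
cell 0.61 (275, 278, 299, 307) [0.48  0.235 0.024]
case 0.66 (267, 117, 344, 206) [ 0.552 -0.211  0.056]
timer 0.69 (226, 228, 240, 273) [0.589 0.195 0.059]
red_tube 0.74 (313, 239, 327, 272) [0.444 0.139 0.04 ]
red_tube 0.24 (252, 310, 295, 341) [0.48  0.315 0.027]
amber_bottle 0.84 (192, 195, 207, 238) [0.699 0.097 0.051]
loop_bar 0.58 (288, 180, 307, 188) [ 0.543 -0.088  0.055]
lid 0.89 (273, 118, 345, 166) [ 0.55  -0.237  0.097]
lever_tip 0.62 (293, 180, 307, 191) [ 0.536 -0.089  0.053]
lever_tip 0.36 (266, 117, 344, 208) [ 0.549 -0.196  0.06 ]
```

Run:
```python
import cv2,numpy as np
a=cv2.imread("pics/top0.png")[110:280,140:480];b=cv2.imread("pics/side0.png")[90:370,150:430]
cv2.imwrite("pics/top0c.png",cv2.resize(a,None,fx=2.3,fy=2.3,interpolation=cv2.INTER_CUBIC))
cv2.imwrite("pics/side0c.png",cv2.resize(b,None,fx=2.1,fy=2.1,interpolation=cv2.INTER_CUBIC))
```

```text
(no output)
```

View pics/top0c.png

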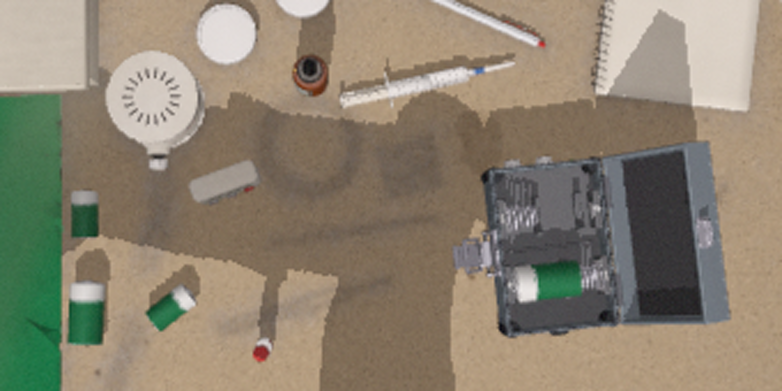

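View pics/side0c.png

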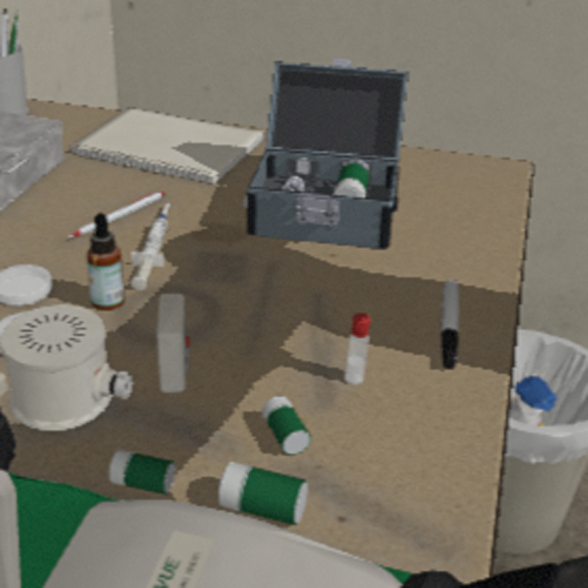

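The top crop shows three green cells. At crop scale 2.3 they are at (85,213) = full (178,204), short; (87,313) = full (178,246), longest and widest; and (170,307) = full (214,243), short and skewed. The fitted cell at (548,282) stays. I choose (178,246), whose white button end points to +x. The case has its empty bay on the +x side, lid open toward -y, and the latch at crop (470,255). Next I'll measure the cells and the case.

```bash
python3 - <<'E'
from h import *
from sklearn import __version__ if False else None
E
python3 - <<'E'
from h import *
def rect(P):
    r=cv2.minAreaRect((P[:,:2]*1000).astype(np.float32)); return np.round(r[0],1),np.round(r[1],1),round(r[2],1)
for n in("top","side"):
    f=np.load(f"{n}0.npz"); W=cloud(f["d"],f["K"],f["E"]); hsv=cv2.cvtColor(f["p"],cv2.COLOR_RGB2HSV)
    ob=(W[...,2]>.008)&(W[...,2]<.05)&(W[...,0]>.4)&(W[...,0]<.63)&(W[...,1]>.19)&(W[...,1]<.345)
    k,l,s,c=cv2.connectedComponentsWithStats(ob.astype(np.uint8))
    for i in range(1,k):
        if s[i,4]>60:
            P=W[l==i]; g=W[(l==i)&(hsv[...,1]>100)]; w=W[(l==i)&(hsv[...,1]<60)]
            print(n,c[i].round(),s[i,4],rect(P),"ztop",np.percentile(P[:,2],98).round(4),"g",g.mean(0).round(3),"w",w.mean(0).round(3) if len(w) else None)
    m=(W[...,2]>.052)&(W[...,2]<.064)&(W[...,0]>.4)&(W[...,0]<.68)&(W[...,1]>-.3)&(W[...,1]<-.1)
    P=W[m]; print(n,"rim",len(P),rect(P),P[:,2].mean())
    print("table z",np.median(W[(abs(W[...,2])<.01)][:,2]))
    m=(W[...,2]>.03)&(W[...,0]>.45)&(W[...,0]<.63)&(W[...,1]>-.118)&(W[...,1]<-.03); P=W[m]
    print("latch",len(P),P.min(0).round(3),P.max(0).round(3))
    m=(W[...,2]>.075)&(W[...,0]>.4)&(W[...,0]<.68)&(W[...,1]>-.36)&(W[...,1]<-.1);P=W[m]; print("lid",P.min(0).round(3),P.max(0).round(3),rect(P))
E
```

```text
top [176. 203.] 243 (array([575.8, 303.9]), array([46.7, 25.6]), 0.5) ztop 0.0294 g [0.568 0.302 0.024] w [0.588 0.303 0.022]
top [177. 245.] 421 (array([480.6, 304.2]), array([38.1, 59.4]), 88.9) ztop 0.0371 g [0.471 0.301 0.031] w [0.499 0.3   0.029]
top [214. 243.] 240 (array([485. , 220.4]), array([24.5, 46. ]), 37.1) ztop 0.0296 g [0.479 0.227 0.024] w [0.493 0.21  0.022]
top rim 1479 (array([ 538.4, -157.3]), array([157.5, 127.8]), 5.5) 0.05903167169751173
table z 0.0012473360682778711
latch 1068 [ 0.454 -0.118  0.03 ] [ 0.62  -0.047  0.084]
lid [ 0.466 -0.276  0.075] [ 0.626 -0.193  0.16 ] (array([ 545.9, -235.7]), array([155.7,  71.2]), 5.7)
side [231. 263.] 213 (array([593.9, 195.6]), array([21.4,  7.9]), 8.8) ztop 0.0488 g [nan nan nan] w [0.593 0.195 0.029]
side [208. 273.] 100 (array([623.5, 231.5]), array([12.8, 18.8]), 0.3) ztop 0.0407 g [nan nan nan] w [0.622 0.233 0.029]
side [286. 291.] 355 (array([484.6, 223.7]), array([24. , 45.9]), 38.8) ztop 0.0251 g [0.485 0.23  0.021] w [0.483 0.226 0.018]
side [218. 314.] 444 (array([574.6, 304.7]), array([45. , 27.8]), 0.8) ztop 0.0251 g [0.569 0.311 0.019] w [0.579 0.309 0.019]
side [275. 324.] 859 (array([480.1, 305.7]), array([30.7, 59.7]), 87.9) ztop 0.0329 g [0.473 0.312 0.025] w [0.488 0.309 0.025]
side rim 826 (array([ 537.7, -160.1]), array([156.7, 127. ]), 4.8) 0.058706834167901914
table z -0.0008220528165384655
latch 1023 [ 0.453 -0.118  0.03 ] [ 0.619 -0.045  0.079]
lid [ 0.466 -0.271  0.075] [ 0.624 -0.191  0.156] (array([ 545.4, -233. ]), array([156.5,  69.2]), 5.9)  File "<stdin>", line 2
    from sklearn import __version__ if False else None
                                    ^^
SyntaxError: invalid syntax
<stdin>:11: RuntimeWarning: Mean of empty slice.
  ret = um.true_divide(
```

```bash
python3 -m handwheel '[[[0,0,0.05],[0.7,-0.46,0],0],[[0,0,0.05],[0.7,-0.46,0],0],[[0,0,0.05],[0.7,-0.46,0],0],[[0,0,0],[0.7,-0.46,0],0],[[0,0,0],[0.7,-0.46,0],0]]'
python3 -m handwheel '[[[0,0,0],[0.7,-0.46,0],0],[[0,0,0],[0.7,-0.46,0],0],[[0,0,0],[0.7,-0.46,-0.2],0],[[0,0,0],[0.7,-0.46,-0.4],0],[[0,0,0],[0.0,0,-0.3],0]]'
python3 - <<'E'
from h import *
p,d,K,E=snap("wrist","pics/w1.png"); W=cloud(d,K,E); np.savez("w1.npz",p=p,d=d,K=K,E=E)
hsv=cv2.cvtColor(p,cv2.COLOR_RGB2HSV)
print(robot.get_obs()["tool_pos"])
for b in robot.boxes_of("cell","wrist")[:4]: print(b)
ob=(W[...,2]>.012)&(W[...,2]<.05)&(W[...,0]>.43)&(W[...,0]<.53)&(W[...,1]>.265)&(W[...,1]<.345)
k,l,s,c=cv2.connectedComponentsWithStats(ob.astype(np.uint8)); i=1+s[1:,4].argmax(); P=W[l==i]
print(cv2.minAreaRect((P[:,:2]*1000).astype(np.float32)),c[i],np.percentile(P[:,2],98))
for nm,mm in(("g",hsv[...,1]>100),("w",hsv[...,1]<60)): print(nm,W[(l==i)&mm].mean(0))
E
```

```text
time: 1.4
tool_pos: [0.3047, 0.4188, 0.2068]
ee_rot: [3.141, 0.0, -3.141]
wrist_force: [0.7, 0.4, 1.2]
width: 0.094
finger_force: 0.0
time: 1.9
tool_pos: [0.447, 0.3246, 0.1603]
ee_rot: [-3.14, 0.001, 3.135]
wrist_force: [-0.7, -0.0, -0.4]
width: 0.0941
finger_force: 0.0
[0.44356312 0.32538096 0.15718035]
{'bbox': [135.7, 208.4, 190.9, 255.7], 'p': 0.96}
{'bbox': [241.7, 295.0, 268.7, 335.3], 'p': 0.93}
{'bbox': [236.9, 195.4, 271.7, 264.8], 'p': 0.88}
((479.936767578125, 302.6973571777344), (32.593109130859375, 60.20692825317383), 87.624267578125) [251.88787639 230.01862124] 0.034709993603298905
g [0.47096866 0.30348996 0.03145379]
w [0.48667102 0.30260982 0.02881412]
```

View pics/w1.png

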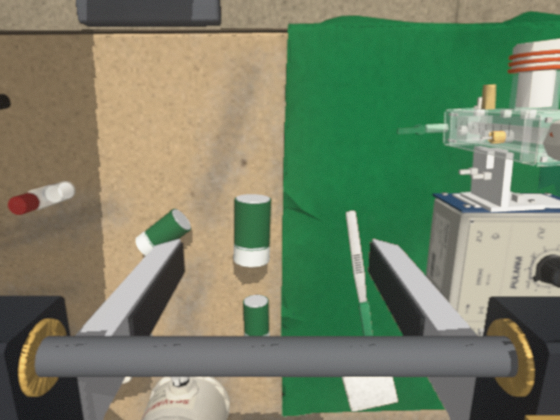

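The wrist picture confirms the large cell at (253,230), with its white button band toward +x (image down). The two small look-alikes are at (163,232) and (256,315).

```bash
python3 -m handwheel '[[[0,0,-0.02],[0.73,-0.45,0],0.4],[[0,0,0],[0,0,-0.5],0.4],[[0,0,0],[0,0,-0.7],0.4],[[0,0,0],[0,0,0],0.4]]'
python3 - <<'E'
from h import *
p,d,K,E=snap("wrist","pics/w2.png"); W=cloud(d,K,E)
o=robot.get_obs();print(o["tool_pos"],o["ee_rot"],o["width"])
ob=(W[...,2]>.012)&(W[...,2]<.04)&(W[...,0]>.43)&(W[...,0]<.53)&(W[...,1]>.265)&(W[...,1]<.345)
k,l,s,c=cv2.connectedComponentsWithStats(ob.astype(np.uint8)); i=1+s[1:,4].argmax(); P=W[l==i]
print(cv2.minAreaRect((P[:,:2]*1000).astype(np.float32)),c[i],s[i],np.percentile(P[:,2],98))
E
```

```text
time: 2.4
tool_pos: [0.4761, 0.3049, 0.0972]
ee_rot: [-3.138, -0.009, 3.112]
wrist_force: [-1.0, -0.2, -1.8]
width: 0.0659
finger_force: 0.0
[0.47752001 0.30561247 0.099947  ] [-3.13960028 -0.00476141  3.11181843] 0.06131033227381904
((480.0329895019531, 302.76910400390625), (32.3823356628418, 59.984886169433594), 87.42884063720703) [273.60207175 220.76755937] [ 251  178   47   89 3958] 0.034606812920483045
```

```bash
python3 -m handwheel '[[[0,0,0],[0.04,-0.02,-0.5],0.4],[[0,0,0],[0,0,-0.5],0.4],[[0,0,0],[0,0,-0.4],0.4],[[0,0,0],[0,0,0],0.4]]'
python3 -m handwheel '[[[0,0,0],[0,0,0],0.8],[[0,0,0],[0,0,0],0.8],[[0,0,0],[0,0,0],0.8],[[0,0,0],[0,0,0],0.8]]'
```

```text
time: 2.85
tool_pos: [0.4804, 0.3048, 0.031]
ee_rot: [-3.141, -0.003, 3.112]
wrist_force: [-0.0, 0.1, -0.5]
width: 0.0566
finger_force: 0.0
time: 3.25
tool_pos: [0.4827, 0.3048, 0.033]
ee_rot: [3.14, 0.002, 3.11]
wrist_force: [-0.3, 0.4, -0.5]
width: 0.028
finger_force: 0.0
```

Run:
```python
from h import *
o=robot.get_obs();print(o["tool_pos"],o["ee_rot"],o["width"],o["finger_force"])
p,d,K,E=snap("wrist","pics/w3.png"); W=cloud(d,K,E)
print(robot.boxes_of("cell","wrist"))
```

```text
[0.4827145  0.30475475 0.03303652] [3.14034254e+00 2.07101348e-03 3.11012212e+00] 0.02799055324372011 0.0
[{'bbox': [245.9, 182.6, 303.4, 304.6], 'p': 0.92}, {'bbox': [258.1, 377.0, 302.1, 419.4], 'p': 0.75}, {'bbox': [84.3, 209.8, 173.4, 288.5], 'p': 0.59}]
```

View pics/w3.png

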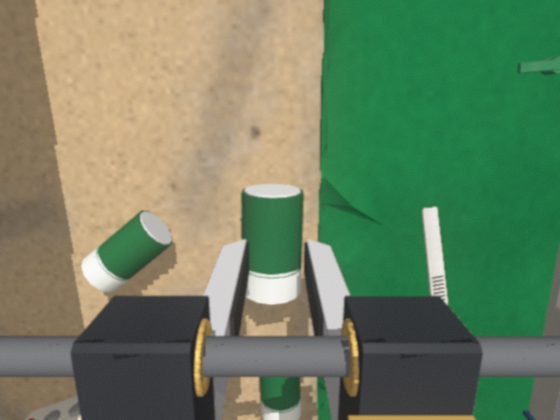

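```bash
python3 -m handwheel '[[[0,0,0],[0,0,0],0.8],[[0,0,0],[0,0,0],0.8],[[0,0,0],[0,0,0],0.8]]'
```

```text
time: 3.65
tool_pos: [0.4824, 0.3042, 0.0323]
ee_rot: [3.141, 0.001, 3.11]
wrist_force: [0.0, -0.7, 3.7]
width: 0.0188
finger_force: 2.0
```

Run:
```python
from h import *
o=robot.get_obs();print(o["tool_pos"],o["width"],o["finger_force"],robot.tip_reach)
p,d,K,E=snap("wrist","pics/w4.png"); W=cloud(d,K,E); np.savez("w4.npz",p=p,d=d,K=K,E=E)
H=np.array(robot.calibration("wrist")["hand_eye"]); print(H.round(3).tolist(), K.round(1).tolist())
w=o["width"]/2
for y in(-w,w):
  for z in(0.006,.025):
    c=np.linalg.inv(H)@[0,y,z,1]; print(y,z,(K@c[:3]/c[2])[:2].round(),c[2].round(3))
print(robot.boxes_of("cell","wrist"))
for r in(200,220,240,260,280,300): print(r,[tuple(W[r,c].round(3)) for c in(235,255,275,295,315)])
```

```text
[0.48243329 0.30423112 0.03226694] 0.018810554181167418 2.004263699054718 0.025
[[-0.0, -0.966, -0.257, 0.075], [1.0, -0.0, -0.001, 0.0], [0.001, -0.257, 0.966, -0.179], [0.0, 0.0, 0.0, 1.0]] [[377.3, 0.0, 276.1], [0.0, 377.3, 205.6], [0.0, 0.0, 1.0]]
-0.009405277090583709 0.006 [258. 253.] 0.198
-0.009405277090583709 0.025 [260. 240.] 0.216
0.009405277090583709 0.006 [294. 253.] 0.198
0.009405277090583709 0.025 [293. 240.] 0.216
[{'bbox': [257.0, 376.5, 304.2, 420.0], 'p': 0.83}, {'bbox': [245.9, 186.5, 306.0, 305.0], 'p': 0.71}, {'bbox': [84.1, 210.0, 174.0, 289.6], 'p': 0.57}]
200 [(np.float64(0.459), np.float64(0.281), np.float64(0.002)), (np.float64(0.453), np.float64(0.295), np.float64(0.03)), (np.float64(0.452), np.float64(0.305), np.float64(0.034)), (np.float64(0.453), np.float64(0.315), np.float64(0.03)), (np.float64(0.461), np.float64(0.327), np.float64(-0.0))]
220 [(np.float64(0.471), np.float64(0.281), np.float64(0.001)), (np.float64(0.463), np.float64(0.294), np.float64(0.029)), (np.float64(0.462), np.float64(0.304), np.float64(0.034)), (np.float64(0.464), np.float64(0.3
[... 574 characters left out ...]
.484), np.float64(0.314), np.float64(0.033)), (np.float64(0.473), np.float64(0.322), np.float64(0.058))]
280 [(np.float64(0.472), np.float64(0.289), np.float64(0.078)), (np.float64(0.481), np.float64(0.295), np.float64(0.06)), (np.float64(0.494), np.float64(0.303), np.float64(0.034)), (np.float64(0.497), np.float64(0.314), np.float64(0.029)), (np.float64(0.473), np.float64(0.32), np.float64(0.078))]
300 [(np.float64(0.472), np.float64(0.29), np.float64(0.093)), (np.float64(0.49), np.float64(0.295), np.float64(0.062)), (np.float64(0.505), np.float64(0.303), np.float64(0.035)), (np.float64(0.509), np.float64(0.314), np.float64(0.028)), (np.float64(0.473), np.float64(0.318), np.float64(0.093))]
```

View pics/w4.png

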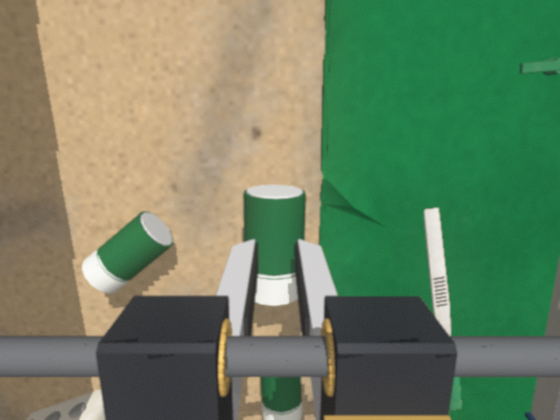

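```bash
python3 - <<'E'
from h import *
f=np.load("w4.npz"); H=np.array(robot.calibration("wrist")["hand_eye"]); T=cloud(f["d"],f["K"],H)
for r in range(234,300,6): print(r,[tuple((T[r,c]*1000).round().astype(int).tolist()) for c in(236,240,244,248,252,256,300,304,308,312)])
E
python3 -m handwheel '[[[0,0,0],[0,0,0.0],0.3],[[0,0,0],[0,0,0],0.3],[[0,0,0],[0,0,0],0.3],[[0,0,0],[0,0,0],0.3],[[0,0,0],[0,0,0],0.3]]'
```

```text
234 [(1, -24, 32), (2, -21, 31), (9, -17, 11), (11, -14, 5), (12, -12, 2), (12, -10, 2), (11, 12, 5), (9, 15, 11), (2, 19, 31), (2, 21, 31)]
240 [(-2, -24, 31), (-2, -21, 31), (6, -17, 10), (7, -15, 6), (10, -12, -1), (9, -10, 1), (10, 12, -2), (5, 15, 11), (-2, 19, 31), (-2, 21, 31)]
246 [(10, -19, -9), (10, -17, -10), (10, -15, -10), (9, -14, -9), (10, -12, -9), (8, -10, -4), (10, 11, -9), (10, 13, -10), (10, 15, -9), (9, 17, -8)]
252 [(9, -19, -16), (9, -17, -16), (10, -15, -17), (10, -13, -17), (10, -11, -18), (8, -9, -13), (9, 11, -16), (10, 13, -17), (10, 15, -18), (10, 17, -17)]
258 [(10, -18, -24), (9, -16, -23), (10, -14, -24), (10, -12, -25), (10, -11, -24), (7, -9, -18), (9, 11, -21), (10, 12, -24), (10, 14, -25), (10, 16, -24)]
264 [(10, -17, -30), (10, -15, -30), (10, -14, -31), (10, -12, -30), (8, -10, -27), (5, -9, -19), (8, 10, -27), (10, 12, -30), (10, 14, -31), (10, 15, -30)]
270 [(10, -16, -36), (10, -15, -37), (10, -13, -37), (10, -11, -37), (8, -10, -34), (2, -9, -19), (8, 10, -33), (10, 11, -38), (10, 13, -37), (10, 15, -36)]
276 [(10, -16, -42), (10, -14, -42), (9, -13, -41), (10, -11, -42), (8, -10, -39), (-1, -9, -21), (8, 10, -39), (10, 11, -43), (9, 13, -42), (10, 14, -43)]
282 [(10, -15, -47), (10, -14, -48), (10, -12, -48), (10, -11, -48), (8, -9, -44), (-3, -9, -21), (6, 10, -40), (8, 11, -44), (10, 12, -47), (9, 14, -47)]
288 [(10, -15, -53), (10, -13, -53), (10, -12, -52), (8, -11, -49), (7, -9, -47), (-6, -9, -21), (4, 10, -41), (9, 10, -50), (10, 12, -53), (9, 13, -51)]
294 [(10, -14, -57), (10, -13, -57), (9, -11, -56), (9, -10, -55), (5, -9, -48), (-21, -11, 1), (2, 10, -43), (8, 10, -54), (10, 11, -57), (10, 13, -57)]
time: 4.25
tool_pos: [0.4817, 0.3042, 0.0311]
ee_rot: [-3.141, -0.001, 3.11]
wrist_force: [0.1, 0.1, 0.3]
width: 0.0554
finger_force: 0.0
```

```bash
python3 -m handwheel '[[[0,0,0],[0,0,-0.08],0.3],[[0,0,0],[0,0,-0.08],0.3],[[0,0,0],[0,0,0],0.3]]'
```

```text
time: 4.55
tool_pos: [0.4813, 0.304, 0.0225]
ee_rot: [-3.141, -0.002, 3.11]
wrist_force: [0.4, 0.3, -0.3]
width: 0.0658
finger_force: 0.0
```

```bash
python3 -m handwheel '[[[0,0,0],[0,0,-0.15],0.4],[[0,0,0],[0,0,-0.13],0.4],[[0,0,0],[0,0,0],0.4]]'
```

```text
time: 4.85
tool_pos: [0.4809, 0.3038, 0.0079]
ee_rot: [-3.14, -0.003, 3.11]
wrist_force: [0.2, 0.4, -0.7]
width: 0.0564
finger_force: 0.0
```

```bash
python3 -m handwheel '[[[0,0,0],[0,0,-0.04],0.75],[[0,0,0],[0,0,0],0.75],[[0,0,0],[0,0,0],0.75],[[0,0,0],[0,0,0],0.75],[[0,0,0],[0,0,0],0.75]]'
```

```text
time: 5.35
tool_pos: [0.4822, 0.3044, 0.0078]
ee_rot: [3.141, 0.001, 3.11]
wrist_force: [-0.6, -0.1, -0.3]
width: 0.0325
finger_force: 30.0
```

```bash
python3 -m handwheel '[[[0,0,0],[0,0,0.6],0.75],[[0,0,0],[0,0,0.9],0.75],[[0,0,0],[0,0,0.9],0.75],[[0,0,0],[0,-0.3,0.9],0.75],[[0,0,-0.09],[0.1,-0.6,0.6],0.75]]'
python3 -m handwheel '[[[0,0,-0.092],[0.14,-0.85,0],0.75],[[0,0,-0.092],[0.14,-0.85,0],0.75],[[0,0,-0.092],[0.14,-0.85,0],0.75],[[0,0,-0.092],[0.14,-0.85,0],0.75],[[0,0,-0.092],[0.14,-0.85,0],0.75]]'
python3 -m handwheel '[[[0,0,-0.092],[0.14,-0.85,0],0.75],[[0,0,-0.092],[0.14,-0.85,0],0.75],[[0,0,-0.092],[0.14,-0.85,0.2],0.75],[[0,0,-0.092],[0.14,-0.85,0.2],0.75],[[0,0,0],[0,0,0],0.75]]'
python3 - <<'E'
from h import *
o=robot.get_obs();print(o["tool_pos"],o["ee_rot"],o["width"],o["joint_positions"].round(2))
p,d,K,E=snap("wrist","pics/w5.png"); np.savez("w5.npz",p=p,d=d,K=K,E=E); W=cloud(d,K,E)
for q in("case","lever_tip","loop_bar","keeper","spring_end","fitted_cell","contact","cell"):
    for b in robot.boxes_of(q,"wrist")[:3]:
        x0,y0,x1,y1=[int(t) for t in b["bbox"]]; print(q,round(b["p"],2),(x0,y0,x1,y1),W[min((y0+y1)//2,419),min((x0+x1)//2,559)].round(3))
E
```

```text
time: 5.85
tool_pos: [0.4873, 0.2607, 0.2065]
ee_rot: [3.138, 0.004, 2.968]
wrist_force: [0.7, 0.2, -1.2]
width: 0.0328
finger_force: 30.0
time: 6.35
tool_pos: [0.5218, 0.0452, 0.2025]
ee_rot: [3.141, -0.0, 2.24]
wrist_force: [0.1, 0.3, -0.8]
width: 0.0326
finger_force: 30.0
time: 6.85
tool_pos: [0.5506, -0.1285, 0.2234]
ee_rot: [3.14, 0.003, 1.66]
wrist_force: [0.7, 0.7, -0.7]
width: 0.0328
finger_force: 30.0
[ 0.55063549 -0.12847997  0.22336363] [3.14008602e+00 3.07950822e-03 1.65963866e+00] 0.032769045526246154 [-0.33  0.12  1.3  -0.    1.72 -0.42]
case 0.73 (176, 96, 350, 339) [ 0.542 -0.101  0.247]
lever_tip 0.84 (238, 93, 283, 138) [ 0.53  -0.064  0.053]
loop_bar 0.89 (241, 108, 277, 120) [ 0.529 -0.064  0.052]
keeper 0.88 (172, 251, 341, 336) [ 0.542 -0.137  0.247]
keeper 0.66 (241, 105, 277, 122) [ 0.529 -0.063  0.056]
spring_end 0.7 (286, 180, 302, 188) [ 0.544 -0.053  0.402]
fitted_cell 0.59 (171, 96, 351, 335) [ 0.541 -0.1    0.248]
contact 0.75 (174, 92, 349, 335) [ 0.541 -0.098  0.249]
contact 0.75 (172, 253, 344, 333) [ 0.543 -0.137  0.247]
cell 0.84 (242, 194, 315, 333) [ 0.551 -0.12   0.249]
```

View pics/w5.png

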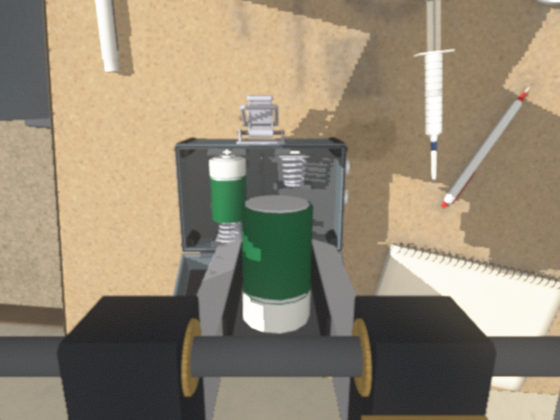

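The wrist view shows the cell held (245-312, 198-325), button toward the hinge. The case is below it, with the front rim at row ~145, the spring at (291,168), and the lever plus loop sticking out at (260,110).

Run:
```python
from h import *
yaw=np.deg2rad(5.4)
for n in("w5","top0","side0"):
    f=np.load(n+".npz"); W=cloud(f["d"],f["K"],f["E"]); v,u=np.indices(f["d"].shape)
    m=(abs(W[...,2]-.060)<.005)&(abs(W[...,0]-.54)<.11)&(W[...,1]>-.24)&(W[...,1]<-.085)
    P=W[m][:,:2]
    # yaw from front edge: for bins along x, max y
    # front rim: for bins of x the largest y with a dense strip
    B=[];
    for x in np.arange(.475,.615,.008):
        s=P[(abs(P[:,0]-x)<.004)]
        if len(s)>3 and abs(x-.54)>.03: B.append((x,np.percentile(s[:,1],97)))
    B=np.array(B); c=np.polyfit(B[:,0],B[:,1],1) if len(B)>3 else (0,0)
    ex=np.array([np.sin(yaw),-np.cos(yaw)]); ey=np.array([np.cos(yaw),np.sin(yaw)])
    a,b=P@ex,P@ey
    print(n,len(P),"front slope deg",np.rad2deg(np.arctan(c[0])).round(2),"y@.54",np.polyval(c,.54).round(4),"ex 1/99",np.percentile(a,[1,3]).round(4),"ey",np.percentile(b,[.5,1,99,99.5]).round(4))
    # latch
    m=(W[...,2]>.03)&(W[...,2]<.1)&(W[...,0]>.49)&(W[...,0]<.58)&(W[...,1]>-.09)&(W[...,1]<-.03); L=W[m]
    if len(L): print(" latch ey",np.percentile(L[:,:2]@ey,[2,50,98]).round(4)); 
    for lo in np.arange(-.09,-.03,.006):
        s=L[(L[:,1]>=lo)&(L[:,1]<lo+.006)]
        if len(s): print("   y",lo.round(3),len(s),"z",np.percentile(s[:,2],[5,50,95]).round(3))
```

```text
w5 4668 front slope deg 4.4 y@.54 -0.0897 ex 1/99 [0.138 0.139] ey [0.4446 0.4449 0.5995 0.5997]
 latch ey [0.5036 0.5248 0.565 ]
   y -0.09 511 z [0.032 0.056 0.062]
   y -0.084 239 z [0.045 0.048 0.051]
   y -0.078 206 z [0.046 0.049 0.051]
   y -0.072 227 z [0.05  0.052 0.06 ]
   y -0.066 220 z [0.053 0.055 0.072]
   y -0.06 247 z [0.058 0.078 0.08 ]
   y -0.054 179 z [0.058 0.061 0.063]
   y -0.048 29 z [0.059 0.06  0.062]
top0 1655 front slope deg -6.0 y@.54 -0.0986 ex 1/99 [0.1384 0.1395] ey [0.4439 0.4442 0.5986 0.599 ]
 latch ey [0.5034 0.5246 0.5664]
   y -0.09 105 z [0.032 0.055 0.063]
   y -0.084 43 z [0.043 0.047 0.053]
   y -0.078 38 z [0.044 0.048 0.052]
   y -0.072 33 z [0.048 0.052 0.056]
   y -0.066 34 z [0.051 0.055 0.075]
   y -0.06 41 z [0.055 0.077 0.081]
   y -0.054 23 z [0.057 0.061 0.064]
   y -0.048 8 z [0.057 0.06  0.063]
side0 887 front slope deg 2.71 y@.54 -0.0892 ex 1/99 [0.1368 0.138 ] ey [0.4438 0.4443 0.5978 0.5984]
 latch ey [0.4979 0.5337 0.5684]
   y -0.09 229 z [0.031 0.047 0.06 ]
   y -0.084 37 z [0.032 0.047 0.059]
   y -0.078 20 z [0.039 0.047 0.049]
   y -0.072 10 z [0.048 0.052 0.058]
   y -0.066 15 z [0.054 0.06  0.067]
   y -0.06 29 z [0.065 0.075 0.077]
   y -0.054 20 z [0.057 0.06  0.078]
   y -0.048 9 z [0.057 0.059 0.06 ]
```

```bash
cat >> h.py <<'E'
yaw=np.deg2rad(5.4); EX=np.array([np.sin(yaw),-np.cos(yaw),0]); EY=np.array([np.cos(yaw),np.sin(yaw),0]); EZ=np.array([0,0,1.])
O=.190*EX+.522*EY
BAY=O+.01025*EX+.031*EY+.052*EZ
def case(P): P=np.asarray(P)-O; return np.stack([P@EX,P@EY,P@EZ],-1)
def pix(P,K,E): c=np.linalg.inv(E)@np.append(P,1); return (K@c[:3]/c[2])[:2].round(1)
E
python3 - <<'E'
from h import *
print("bay",BAY.round(4))
f=np.load("w5.npz"); K=f["K"];H=np.array(robot.calibration("wrist")["hand_eye"]); T=cloud(f["d"],K,H)
m=(abs(T[...,1])<.004)&(T[...,2]<.0)&(T[...,2]>-.04)&(abs(T[...,0])<.045); m[:190]=0; m[330:]=0
P=T[m]; x,z=P[:,0],P[:,2]; print("cell tool x",x.min(),x.max())
for lo in np.arange(-.035,.035,.01):
    s=P[(x>=lo)&(x<lo+.01)]
    if len(s): print(lo.round(3),len(s),np.median(s[:,2]).round(4))
m=(T[...,2]<.0)&(T[...,2]>-.02)&(abs(T[...,1])<.025);m[:190]=0;m[330:]=0
print("y range",np.percentile(T[m][:,1],[1,99]))
print("spring_end px",pix(BAY-.02375*EX,K,f["E"]),"fitted",pix(BAY-.062*EY,K,f["E"]),"contact",pix(BAY+.03075*EX,K,f["E"]),"lever_pivot",pix(O-.061*EX+.044*EZ,K,f["E"]))
W=cloud(f["d"],K,f["E"]);C=case(W)
# fitted cell lateral extent
hs=cv2.cvtColor(f["p"],cv2.COLOR_RGB2HSV)
m=(hs[...,1]>100)&(hs[...,0]>45)&(hs[...,0]<85)&(W[...,2]<.08)&(W[...,2]>.05); g=C[m]
print("fitted y (want -31)",np.percentile(g[:,1],[2,98]).round(4),g[:,2].max())
for xx in (-.02,-.01,0,.01): s=g[abs(g[:,0]-xx)<.003]; print(xx,np.percentile(s[:,1],[3,97]).mean().round(4) if len(s) else None)
# spring points
m=(C[...,1]>.015)&(C[...,1]<.047)&(C[...,2]>.045)&(C[...,2]<.07)&(C[...,0]<.0)&(C[...,0]>-.045); g=C[m]
for xx in np.arange(-.042,.0,.004): s=g[abs(g[:,0]-xx)<.002]; print(xx.round(3),len(s),s[:,1].mean().round(3) if len(s) else None, s[:,2].max().round(3) if len(s) else None)
E
```

```text
bay [ 0.5694 -0.1473  0.052 ]
cell tool x -0.02530094572857884 0.03198924542401455
-0.035 3 -0.0251
-0.025 344 -0.0259
-0.015 358 -0.0259
-0.005 366 -0.026
0.005 389 -0.026
0.015 397 -0.026
0.025 519 -0.0243
y range [-0.02386576  0.02386907]
spring_end px [293.9 182.6] fitted [229.4 207.2] contact [293.6 237. ] lever_pivot [260.7 131.1]
fitted y (want -31) [-0.0462 -0.0165] 0.07097737886993782
-0.02 -0.0304
-0.01 -0.0311
0 -0.0308
0.01 -0.0326
-0.042 148 0.031 0.06
-0.038 84 0.03 0.067
-0.034 57 0.034 0.065
-0.03 37 0.033 0.064
-0.026 43 0.029 0.064
-0.022 62 0.031 0.064
-0.018 51 0.032 0.064
-0.014 64 0.03 0.064
-0.01 2 0.031 0.046
-0.006 1 0.017 0.045
-0.002 0 None None
```

```bash
python3 -m handwheel '[[[-0.092,-0.009,0],[0.136,-0.24,-0.5],0.75],[[-0.092,-0.009,0],[0.136,-0.24,-0.6],0.75],[[-0.092,-0.009,0],[0.136,-0.24,-0.6],0.75],[[0,0,0],[0,0,-0.6],0.75],[[0,0,0],[0,0,0],0.75]]'
python3 - <<'E'
from h import *
o=robot.get_obs();print(o["time"],o["tool_pos"],o["joint_positions"].round(2)); r=R.from_euler('xyz',o["ee_rot"]).as_matrix()
print("tilt axis -toolx",(-r[:,0]).round(3),"case TCP rel bay",((case(o["tool_pos"])-case(BAY))*1000).round(1))
p,d,K,E=snap("wrist"); H=np.array(robot.calibration("wrist")["hand_eye"]); T=cloud(d,K,H)
E
```

```text
time: 7.8
tool_pos: [0.5666, -0.1566, 0.1011]
ee_rot: [-3.129, 0.431, 1.676]
wrist_force: [-0.3, -0.2, -1.5]
width: 0.0326
finger_force: 30.0
7.8 [ 0.56660359 -0.15659101  0.10112931] [-0.12  0.17  1.56 -0.43  1.35 -0.14]
tilt axis -toolx [ 0.095 -0.903  0.418] case TCP rel bay [ 9.  -3.6 49.1]
```

```bash
python3 -m handwheel '[[[0,0,0],[0.09,-0.15,-0.2],0.75],[[0,0,0],[0,0,0],0.75],[[0,0,0],[0,0,0],0.75]]'
python3 - <<'E'
from h import *
for i in range(2):
  o=robot.get_obs();print(o["time"],"case TCP rel bay",((case(o["tool_pos"])-case(BAY))*1000).round(1),o["ee_rot"]); robot.snapshot("wrist")
E
```

```text
time: 8.15
tool_pos: [0.5758, -0.1677, 0.0993]
ee_rot: [3.138, 0.436, 1.665]
wrist_force: [1.0, -0.1, -0.5]
width: 0.0326
finger_force: 30.0
8.15 case TCP rel bay [20.9  4.4 47.3] [3.13828992 0.43615627 1.66506539]
8.2 case TCP rel bay [20.7  4.4 47.3] [3.1383837  0.43617229 1.66537365]
```

```bash
python3 -m handwheel '[[[0,0,0],[-0.09,0.065,-0.25],0.75],[[0,0,0],[0,0,-0.25],0.75],[[0,0,0],[0,0,0],0.75],[[0,0,0],[0,0,0],0.75]]'
python3 - <<'E'
from h import *
o=robot.get_obs();print(o["time"],"case TCP rel bay",((case(o["tool_pos"])-case(BAY))*1000).round(1),o["ee_rot"])
p,d,K,E=snap("wrist","pics/w6.png"); H=np.array(robot.calibration("wrist")["hand_eye"]); np.savez("w6.npz",p=p,d=d,K=K,E=E)
C=case(cloud(d,K,E))-case(BAY); T=cloud(d,K,H)
m=(abs(T[...,1])<.003)&(T[...,2]<-.0)&(T[...,2]>-.04)&(abs(T[...,0])<.045); print("cell tool x max",T[m][:,0].max(), "topz", np.median(T[m&(abs(T[...,0]-.02)<.004)][:,2]))
m=(T[...,2]<-.0)&(T[...,2]>-.04)&(T[...,0]>.02)&(T[...,0]<.03)&(abs(T[...,1])<.03); print("y",np.percentile(T[m][:,1],[2,98]))
for y in(16,31-31,): pass
hs=cv2.cvtColor(p,cv2.COLOR_RGB2HSV)
m=(hs[...,1]>100)&(hs[...,0]>45)&(hs[...,0]<85)&(C[...,2]<.03)&(C[...,2]>-.005)&(C[...,1]<-.04); g=C[m]; print("fitted y",len(g),np.percentile(g[:,1],[2,98])*1000,np.percentile(g[:,2],98))
m=(abs(C[...,1])<.012)&(abs(C[...,2]-.009)<.006)&(C[...,0]<-.01)&(C[...,0]>-.05); g=C[m]; print("spring",len(g),np.percentile(g[:,0],[2,98])*1000,g[:,1].mean()*1000)
m=(abs(C[...,2]-.008)<.003)&(C[...,0]>-.07)&(C[...,0]<-.055); print("front wall x",np.percentile(C[m][:,0],[1,99])*1000,len(C[m]))
E
```

```text
time: 8.65
tool_pos: [0.5696, -0.1633, 0.0714]
ee_rot: [-3.139, 0.435, 1.669]
wrist_force: [-0.6, -0.7, -1.2]
width: 0.0325
finger_force: 30.0
8.65 case TCP rel bay [15.9 -1.3 19.4] [-3.13934844  0.43522018  1.66926921]
cell tool x max 0.04431144932126177 topz -0.026125640637154002
y [-0.01504075  0.0157853 ]
fitted y 4205 [-73.93395183 -45.65547873] 0.017871441557866102
spring 1667 [-49.70679207 -11.85255533] 0.1937487019275496
front wall x [-62.92572362 -55.16200677] 5249
```

View pics/w6.png

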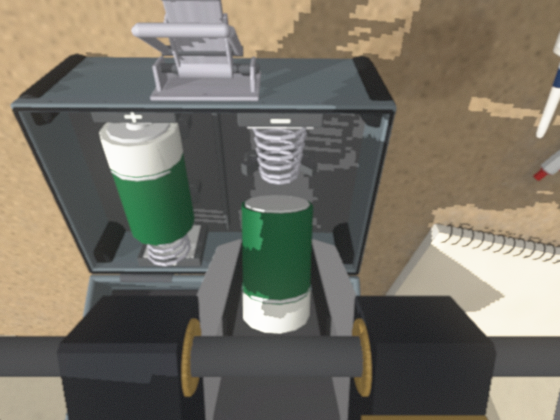

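The view shows the cell tilted in the bay (243-312, 197-325), flat end in line with the spring at (278,155). Lowering, then pressing toward the spring.

```bash
python3 -m handwheel '[[[0,0,0],[0.02,0,-0.14],0.75],[[0,0,0],[0,0,-0.13],0.75],[[0,0,0],[0,0,0],0.75],[[0,0,0],[0,0,0],0.75]]'
python3 -m handwheel '[[[0,0,0],[-0.012,0.12,0],0.75],[[0,0,0],[-0.012,0.12,0],0.75],[[0,0,0],[-0.006,0.06,0],0.75],[[0,0,0],[0,0,0],0.75],[[0,0,0],[0,0,0],0.75]]'
python3 - <<'E'
from h import *
o=robot.get_obs();print(o["time"],"case TCP rel bay",((case(o["tool_pos"])-case(BAY))*1000).round(1),o["ee_rot"])
E
```

```text
time: 9.1
tool_pos: [0.5712, -0.1634, 0.0587]
ee_rot: [-3.141, 0.436, 1.668]
wrist_force: [-0.8, 0.4, -1.2]
width: 0.0327
finger_force: 30.0
time: 9.6
tool_pos: [0.5701, -0.1493, 0.0596]
ee_rot: [3.141, 0.438, 1.668]
wrist_force: [1.5, -5.1, -1.8]
width: 0.0323
finger_force: 30.0
9.6 case TCP rel bay [2.  0.5 7.6] [3.1411205  0.43764372 1.66806727]
```

```bash
python3 -m handwheel '[[[0,0,0],[-0.008,0.08,0],0.75],[[0,0,0],[0,0,0],0.75],[[0,0,0],[0,0,0],0.75]]'
python3 -m handwheel '[[[0.046,0.0045,0],[0,0.005,-0.065],0.75],[[0.046,0.0045,0],[0,0.005,-0.065],0.75],[[0,0,0],[0,0,0],0.75],[[0,0,0],[0,0,0],0.75]]'
python3 -m handwheel '[[[0.046,0.0045,0],[0,0.005,-0.043],0.75],[[0.046,0.0045,0],[0,0.005,-0.043],0.75],[[0,0,0],[0,0,0],0.75],[[0,0,0],[0,0,0],0.75]]'
python3 - <<'E'
from h import *
o=robot.get_obs();print(o["time"],"case TCP rel bay",((case(o["tool_pos"])-case(BAY))*1000).round(1),o["ee_rot"])
E
```

```text
time: 9.9
tool_pos: [0.5697, -0.146, 0.0598]
ee_rot: [3.141, 0.439, 1.668]
wrist_force: [0.9, -7.4, -2.6]
width: 0.0327
finger_force: 30.0
time: 10.3
tool_pos: [0.5698, -0.1466, 0.0539]
ee_rot: [3.14, 0.294, 1.666]
wrist_force: [-0.5, -5.7, -0.3]
width: 0.0328
finger_force: 30.0
time: 10.7
tool_pos: [0.5698, -0.1461, 0.0491]
ee_rot: [3.141, 0.149, 1.666]
wrist_force: [-0.4, -4.8, -0.1]
width: 0.0326
finger_force: 30.0
10.7 case TCP rel bay [-1.2  0.5 -2.9] [3.14075628 0.1489126  1.66640805]
```

```bash
python3 -m handwheel '[[[0.047,0.0045,0],[0,0.015,-0.054],0.75],[[0.047,0.0045,0],[0,0.015,-0.054],0.75],[[0,0,0],[0,0,0],0.75],[[0,0,0],[0,0,0],0.75]]'
python3 - <<'E'
from h import *
o=robot.get_obs();print(o["time"],"case TCP rel bay",((case(o["tool_pos"])-case(BAY))*1000).round(1),o["ee_rot"])
p,d,K,E=snap("wrist","pics/w7.png");H=np.array(robot.calibration("wrist")["hand_eye"])
C=case(cloud(d,K,E))-case(BAY); T=cloud(d,K,H)
hs=cv2.cvtColor(p,cv2.COLOR_RGB2HSV)
for y0,n in((0,"loose"),(-.062,"fitted")):
  for x in np.arange(-.03,.036,.006):
    s=C[(abs(C[...,1]-y0)<.004)&(abs(C[...,0]-x)<.002)&(C[...,2]<.045)]
    if len(s)>5: print(n,(x*1000).round(),len(s),(np.percentile(s[:,2],[20,50,90])*1000).round(1))
E
```

```text
time: 11.1
tool_pos: [0.5698, -0.1449, 0.0439]
ee_rot: [3.14, 0.001, 1.667]
wrist_force: [-1.6, -5.9, 0.5]
width: 0.0324
finger_force: 30.0
11.1 case TCP rel bay [-2.4  0.7 -8.1] [3.14043548e+00 1.12199597e-03 1.66650796e+00]
loose -30.0 171 [17.4 17.9 18.7]
loose -24.0 164 [17.3 17.9 18.7]
loose -18.0 167 [17.3 17.9 18.7]
loose -12.0 168 [17.3 17.9 18.7]
loose -6.0 156 [17.3 17.8 18.6]
loose -0.0 144 [17.3 17.8 18.4]
loose 6.0 141 [17.4 17.8 18.5]
loose 12.0 134 [17.2 17.8 18.7]
loose 18.0 126 [17.3 17.8 18.5]
loose 24.0 69 [17.2 17.7 18.4]
fitted -30.0 167 [16.6 17.1 17.9]
fitted -24.0 161 [16.6 17.1 18. ]
fitted -18.0 151 [16.6 17.1 17.8]
fitted -12.0 153 [16.6 17.  17.8]
fitted -6.0 146 [16.6 17.2 18.2]
fitted -0.0 142 [16.7 17.1 18. ]
fitted 6.0 61 [16.5 17.  17.8]
```

```bash
python3 -m handwheel '[[[0,0,0],[0,0,-0.02],0.75],[[0,0,0],[0.006,-0.06,0],0.75],[[0,0,0],[0,0,0],0.5],[[0,0,0],[0,0,0],0.5],[[0,0,0],[0,0,0],0.5]]'
python3 -m handwheel '[[[0,0,0],[0,0,0],0.5],[[0,0,0],[0,0,0.5],0.5],[[0,0,0],[0,0,0.8],0.5],[[0,0,0],[0,0.4,0.8],0.5],[[0,0,0],[0,0.6,0.6],0.5]]'
python3 - <<'E'
from h import *
p,d,K,E=snap("wrist","pics/w8.png")
o=robot.get_obs();print(o["time"],o["tool_pos"],o["width"])
C=case(cloud(d,K,E))-case(BAY); hs=cv2.cvtColor(p,cv2.COLOR_RGB2HSV)
for y0,n in((0,"loose"),(-.062,"fitted")):
  s=C[(abs(C[...,1]-y0)<.004)&(abs(C[...,0])<.036)&(C[...,2]<.03)&(C[...,2]>.01)]; print(n,"x",np.percentile(s[:,0],[1,99])*1000)
  for x in np.arange(-.03,.036,.012):
    s=C[(abs(C[...,1]-y0)<.004)&(abs(C[...,0]-x)<.002)&(C[...,2]<.045)]
    if len(s)>5: print(n,(x*1000).round(),len(s),(np.percentile(s[:,2],[20,50,90])*1000).round(1))
Q=case(cloud(d,K,E)); m=(abs(Q[...,1])<.02)&(Q[...,0]<-.06)&(Q[...,0]>-.12)&(Q[...,2]>.03); L=Q[m]
for a in np.arange(-.12,-.06,.006):
  s=L[abs(L[:,0]-a)<.003]; print("latch",a.round(3),len(s),(np.percentile(s[:,2],[5,50,95])*1000).round() if len(s) else "")
E
```

```text
time: 11.65
tool_pos: [0.5699, -0.1441, 0.0415]
ee_rot: [3.141, -0.004, 1.668]
wrist_force: [-1.2, 0.8, 0.5]
width: 0.0465
finger_force: 0.0
time: 12.15
tool_pos: [0.5705, -0.0955, 0.1795]
ee_rot: [3.139, -0.002, 1.666]
wrist_force: [1.9, -0.2, -0.3]
width: 0.0467
finger_force: 0.0
12.2 [ 0.57281961 -0.09049146  0.18559887] 0.04702637760160757
loose x [-34.4803087   27.33011655]
loose -30.0 103 [ 1.2 10.5 17.2]
loose -18.0 48 [17.  17.8 18.7]
loose -6.0 45 [17.3 17.8 18.9]
loose 6.0 43 [17.1 17.7 18.7]
loose 18.0 37 [17.3 17.7 18.7]
fitted x [-35.56595129   2.81457257]
fitted -30.0 48 [16.7 17.1 17.5]
fitted -18.0 43 [16.8 17.4 17.9]
fitted -6.0 40 [16.5 17.1 18.1]
latch -0.12 0 
latch -0.114 0 
latch -0.108 0 
latch -0.102 0 
latch -0.096 8 [61. 61. 62.]
latch -0.09 211 [59. 61. 63.]
latch -0.084 350 [57. 78. 80.]
latch -0.078 751 [ 54. 291. 300.]
latch -0.072 9875 [283. 296. 301.]
latch -0.066 5805 [286. 300. 301.]
```

View pics/w8.png

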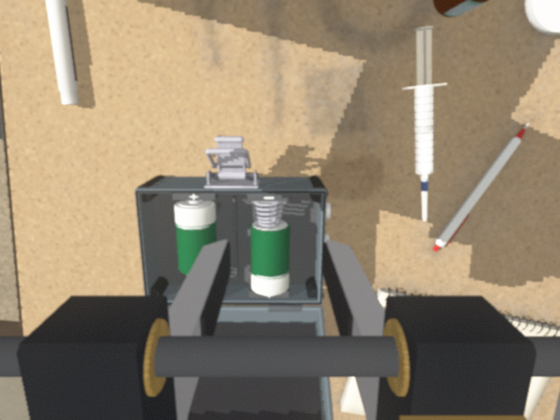

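The loose cell lies level in its bay at (270,258), button against the contact and spring compressed, matching the fitted cell. Next is the lid; first I'll check the free room behind it.

Run:
```python
from h import *
for n in("side0","top0"):
    f=np.load(n+".npz"); W=cloud(f["d"],f["K"],f["E"]); v=f["d"]>0
    m=v&(W[...,0]>.4)&(W[...,0]<.72)&(W[...,2]>.03)&(W[...,1]<-.26)
    P=W[m]; h=np.histogram(P[:,1],np.arange(-.8,-.24,.04)); print(n,dict(zip(h[1].round(2).tolist(),h[0].tolist())))
    Q=case(W); m=v&(abs(Q[...,1])<.07)&(Q[...,0]>.05)&(Q[...,0]<.16)&(Q[...,2]>.06)&(Q[...,2]<.2); L=Q[m]
    for z in np.arange(.07,.17,.015):
        s=L[abs(L[:,2]-z)<.004]; print(z.round(3),len(s),np.percentile(s[:,0],[2,50,98]).round(3) if len(s) else "")
```

```text
side0 {-0.8: 0, -0.76: 0, -0.72: 0, -0.68: 0, -0.64: 0, -0.6: 0, -0.56: 0, -0.52: 0, -0.48: 0, -0.44: 0, -0.4: 0, -0.36: 0, -0.32: 0, -0.28: 92}
0.07 201 [0.075 0.081 0.086]
0.085 210 [0.085 0.09  0.095]
0.1 208 [0.093 0.099 0.104]
0.115 210 [0.101 0.108 0.113]
0.13 235 [0.111 0.117 0.126]
0.145 125 [0.102 0.105 0.111]
0.16 0 
top0 {-0.8: 0, -0.76: 0, -0.72: 0, -0.68: 0, -0.64: 0, -0.6: 0, -0.56: 0, -0.52: 0, -0.48: 0, -0.44: 0, -0.4: 0, -0.36: 0, -0.32: 0, -0.28: 316}
0.07 237 [0.054 0.08  0.085]
0.085 212 [0.085 0.089 0.093]
0.1 220 [0.093 0.098 0.101]
0.115 258 [0.102 0.107 0.111]
0.13 12 [0.113 0.13  0.131]
0.145 400 [0.104 0.113 0.124]
0.16 14 [0.11  0.112 0.116]
```

```bash
python3 -m handwheel '[[[0,0,0],[0,0,0.4],1],[[0,0,0],[-0.04,-0.7,0],1],[[0,0,0],[-0.04,-0.7,0],1],[[0,0,0],[-0.04,-0.7,0],1],[[0,0,0],[-0.04,-0.7,0],1]]'
```

```text
time: 12.7
tool_pos: [0.5618, -0.2357, 0.1965]
ee_rot: [3.141, -0.004, 1.669]
wrist_force: [0.1, 0.1, 0.1]
width: 0.0101
finger_force: 0.0
```

```bash
python3 -m handwheel '[[[0,0,0],[-0.1,-0.65,0],1],[[0,0,0],[-0.1,-0.65,0],1],[[0,0,0],[0,0,0],1],[[0,0,0],[0,0,0],1]]'
python3 - <<'E'
from h import *
o=robot.get_obs();print(o["time"],o["tool_pos"],(case(o["tool_pos"])*1000).round(1))
E
```

```text
time: 13.1
tool_pos: [0.5516, -0.3, 0.1961]
ee_rot: [-3.142, -0.005, 1.667]
wrist_force: [0.4, 0.7, 0.3]
width: 0.0006
finger_force: 0.0
13.1 [ 0.55163508 -0.30000184  0.19611331] [160.6  -1.  196.1]
```

```bash
python3 -m handwheel '[[[0,0,0],[0,0,-0.8],1],[[0,0,0],[0,0,-0.8],1],[[0,0,0],[-0.038,0.4,0],1],[[0,0,0],[-0.028,0.3,0],1],[[0,0,0],[-0.028,0.3,0],1]]'
python3 -m handwheel '[[[0,0,0],[-0.028,0.3,0],1],[[0,0,0],[-0.028,0.3,0],1],[[0,0,0],[-0.028,0.3,0],1],[[0,0,0],[-0.028,0.3,0],1]]'
python3 - <<'E'
from h import *
o=robot.get_obs();print(o["time"],o["tool_pos"],(case(o["tool_pos"])*1000).round(1))
p,d,K,E=snap("side","pics/s2.png"); print(robot.boxes_of("lid","side")[:2])
Q=case(cloud(d,K,E)); m=(abs(Q[...,1]-.05)<.02)&(Q[...,0]>-.06)&(Q[...,0]<.16)&(Q[...,2]>.065)&(Q[...,2]<.2); L=Q[m]
for z in np.arange(.07,.18,.015):
        s=L[abs(L[:,2]-z)<.004]; print(z.round(3),len(s),np.percentile(s[:,0],[2,50,98]).round(3) if len(s) else "")
E
```

```text
time: 13.6
tool_pos: [0.5483, -0.249, 0.1189]
ee_rot: [3.138, -0.001, 1.669]
wrist_force: [-0.1, -2.3, 1.8]
width: 0.0002
finger_force: 1.2
time: 14.0
tool_pos: [0.5421, -0.1883, 0.118]
ee_rot: [3.139, -0.003, 1.668]
wrist_force: [1.6, -1.5, 1.1]
width: 0.0004
finger_force: 0.6
14.0 [ 0.54206278 -0.18831949  0.11796609] [ 4.85e+01 -1.00e-01  1.18e+02]
[]
0.07 115 [-0.018  0.055  0.064]
0.085 25 [0.05  0.054 0.06 ]
0.1 27 [0.037 0.04  0.044]
0.115 8 [0.025 0.028 0.03 ]
0.13 14 [-0.02  -0.018 -0.016]
0.145 85 [-0.014 -0.007 -0.   ]
0.16 0 
0.175 0
```

```bash
python3 -m handwheel '[[[0,0,0],[-0.028,0.3,0],1],[[0,0,0],[0,0,0],1],[[0,0,0],[0,0,0.8],1],[[0,0,0],[0,0,0.8],1],[[0,0,0],[-0.03,0.4,0.4],1]]'
python3 -m handwheel '[[[0,0,0],[-0.05,0.6,0],1],[[0,0,0],[-0.05,0.6,0],1],[[0,0,0],[-0.05,0.6,0],1],[[0,0,0],[-0.05,0.6,0],1],[[0,0,0],[0,0,0],1]]'
python3 -m handwheel '[[[0,0,0],[0,0,0],1],[[0,0,0],[0,0,0],1],[[0,0,0],[0,0,0],1],[[0,0,0],[0,0,0],1],[[0,0,0],[0,0,0],1]]'
python3 - <<'E'
from h import *
o=robot.get_obs();print(o["time"],o["tool_pos"],(case(o["tool_pos"])*1000).round(1))
p,d,K,E=snap("wrist","pics/w9.png"); Q=case(cloud(d,K,E)); H=np.array(robot.calibration("wrist")["hand_eye"]); T=cloud(d,K,H)
for x in(-.045,-.02,0,.02,.045):
    s=Q[(abs(Q[...,0]-x)<.003)&(abs(abs(Q[...,1])-.055)<.01)&(Q[...,2]<.13)]; print("lid",x,len(s),np.median(s[:,2]).round(4) if len(s) else "")
m=(abs(Q[...,1])<.022)&(Q[...,0]<-.05)&(Q[...,0]>-.125)&(Q[...,2]>.03)&(Q[...,2]<.12); L=Q[m]
for a in np.arange(-.12,-.05,.005):
  s=L[abs(L[:,0]-a)<.0025]; print("latch",a.round(3),len(s),(np.percentile(s[:,2],[5,50,95])*1000).round() if len(s) else "", (np.percentile(s[:,1],[2,98])*1000).round() if len(s) else "")
fz=T[(abs(T[...,1])<.02)&(abs(T[...,0]-.009)<.003)&(T[...,2]<.03)]; print("finger tip z", np.percentile(fz[:,2],[90,97,99.5]) if len(fz) else "")
E
```

```text
time: 14.6
tool_pos: [0.5395, -0.1568, 0.22]
ee_rot: [3.138, -0.001, 1.665]
wrist_force: [1.2, -0.0, -0.1]
width: 0.0005
finger_force: 0.0
time: 15.1
tool_pos: [0.528, -0.032, 0.2165]
ee_rot: [-3.141, -0.005, 1.672]
wrist_force: [-0.3, -0.5, 0.4]
width: 0.0005
finger_force: 0.0
time: 15.6
tool_pos: [0.5286, -0.0356, 0.2168]
ee_rot: [3.141, -0.003, 1.667]
wrist_force: [-0.4, -0.6, 1.2]
width: 0.0006
finger_force: 0.0
15.6 [ 0.5286402  -0.03563079  0.21679781] [-104.8    0.9  216.8]
lid -0.045 291 0.0909
lid -0.02 271 0.0917
lid 0 0 
lid 0.02 0 
lid 0.045 0 
latch -0.12 0  
latch -0.115 0  
latch -0.11 0  
latch -0.105 0  
latch -0.1 0  
latch -0.095 27 [59. 60. 62.] [-9.  9.]
latch -0.09 114 [60. 62. 63.] [-10.  11.]
latch -0.085 254 [57. 78. 80.] [-14.  15.]
latch -0.08 95 [54. 56. 79.] [-15.  16.]
latch -0.075 48 [51. 53. 66.] [-15.  16.]
latch -0.07 129 [50. 51. 53.] [-14.  14.]
latch -0.065 120 [45. 49. 51.] [-19.  20.]
latch -0.06 255 [46. 49. 69.] [-20.  20.]
latch -0.055 188 [33. 41. 54.] [-21.  21.]
finger tip z [-0.01203606 -0.0053939  -0.00103981]
```

```bash
python3 -m handwheel '[[[0,0,0],[-0.015,0.16,-0.7],1],[[0,0,0],[0,0,-0.8],1],[[0,0,0],[0,0,-0.8],1],[[0,0,0],[0,0,-0.6],1],[[0,0,0],[0,0,0],1]]'
python3 - <<'E'
from h import *
o=robot.get_obs();print(o["time"],o["tool_pos"],(case(o["tool_pos"])*1000).round(1))
E
```

```text
time: 16.15
tool_pos: [0.5239, -0.0265, 0.0666]
ee_rot: [-3.131, -0.006, 1.668]
wrist_force: [-0.0, -0.2, -0.6]
width: 0.0003
finger_force: 0.0
16.15 [ 0.52385829 -0.0265076   0.0666169 ] [-114.3   -3.    66.6]
```

```bash
python3 -m handwheel '[[[0,0,0],[0.05,0,0.03],1],[[0,0,0],[0.019,-0.2,0],1],[[0,0,0],[0.019,-0.2,0],1],[[0,0,0],[0.015,-0.16,0],1],[[0,0,0],[0,0,0],1]]'
python3 -m handwheel '[[[0,0,0],[0.01,-0.1,0],1],[[0,0,0],[0.01,-0.1,0],1],[[0,0,0],[0,0,0],1]]'
python3 - <<'E'
from h import *
o=robot.get_obs();print(o["time"],o["tool_pos"],(case(o["tool_pos"])*1000).round(1))
p,d,K,E=snap("side","pics/s3.png")
print(robot.boxes_of("loop_bar","side")[:2])
Q=case(cloud(d,K,E)); m=(abs(Q[...,1])<.02)&(Q[...,0]<-.04)&(Q[...,0]>-.125)&(Q[...,2]>.03)&(Q[...,2]<.1); L=Q[m]
for a in np.arange(-.12,-.05,.005):
  s=L[abs(L[:,0]-a)<.0025]; print("latch",a.round(3),len(s),(np.percentile(s[:,2],[5,50,95])*1000).round() if len(s) else "", (np.percentile(s[:,1],[2,98])*1000).round() if len(s) else "")
E
```

```text
time: 16.65
tool_pos: [0.5337, -0.0566, 0.0745]
ee_rot: [3.139, -0.002, 1.666]
wrist_force: [0.1, 0.1, 0.3]
width: 0.0004
finger_force: 0.0
time: 16.95
tool_pos: [0.534, -0.0655, 0.0734]
ee_rot: [3.141, -0.003, 1.667]
wrist_force: [0.7, -0.9, -0.0]
width: 0.0004
finger_force: 0.0
16.95 [ 0.53399318 -0.06550409  0.07336026] [-74.5   3.5  73.4]
[]
latch -0.12 0  
latch -0.115 0  
latch -0.11 0  
latch -0.105 0  
latch -0.1 0  
latch -0.095 14 [58. 59. 62.] [-7.  8.]
latch -0.09 8 [57. 59. 61.] [-9. 10.]
latch -0.085 92 [75. 88. 98.] [-9. 15.]
latch -0.08 32 [64. 84. 98.] [-10.  13.]
latch -0.075 2 [49. 51. 52.] [-12. -11.]
latch -0.07 13 [47. 53. 94.] [-15.  14.]
latch -0.065 32 [40. 55. 67.] [-19.  19.]
latch -0.06 30 [42. 54. 69.] [-17.  19.]
latch -0.055 80 [32. 52. 81.] [-18.  19.]
```

```bash
python3 -m handwheel '[[[0,0,0],[0.005,-0.06,0],1],[[0,0,0],[0,0,0],1],[[0,0,0],[-0.03,0.3,0.2],1],[[0,0,0],[-0.04,0.4,0.6],1],[[0,0,0],[-0.03,0.3,0.6],1]]'
python3 - <<'E'
from h import *
o=robot.get_obs();print(o["time"],o["tool_pos"],(case(o["tool_pos"])*1000).round(1))
p,d,K,E=snap("wrist","pics/w10.png"); Q=case(cloud(d,K,E))
print(robot.boxes_of("loop_bar","wrist")[:2])
m=(abs(Q[...,1])<.022)&(Q[...,0]<-.05)&(Q[...,0]>-.125)&(Q[...,2]>.03)&(Q[...,2]<.095); L=Q[m]
for a in np.arange(-.105,-.05,.005):
  s=L[abs(L[:,0]-a)<.0025]; print("latch",a.round(3),len(s),(np.percentile(s[:,2],[5,50,95])*1000).round() if len(s) else "", (np.percentile(s[:,1],[2,98])*1000).round() if len(s) else "")
E
```

```text
time: 17.55
tool_pos: [0.5283, -0.016, 0.1441]
ee_rot: [-3.14, -0.004, 1.668]
wrist_force: [0.6, 0.2, 0.4]
width: 0.0004
finger_force: 0.0
17.55 [ 0.52833554 -0.01597284  0.14406736] [-124.4    2.5  144.1]
[{'bbox': [386.5, 0.0, 434.8, 21.7], 'p': 0.72}]
latch -0.105 0  
latch -0.1 0  
latch -0.095 0  
latch -0.09 0  
latch -0.085 0  
latch -0.08 0  
latch -0.075 0  
latch -0.07 0  
latch -0.065 0  
latch -0.06 14 [65. 69. 71.] [2. 3.]
latch -0.055 23 [50. 68. 80.] [2. 3.]
```

View pics/w10.png

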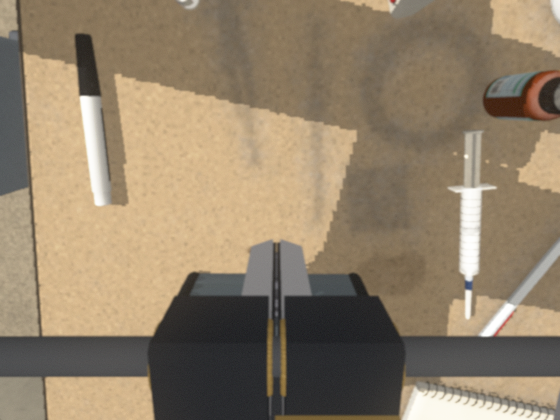

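The gripper hides the latch here (tips at (275,250), the case edge below); I'll measure from the side camera instead.

```bash
cat > latch.py <<'E'
from h import *
def latch(n="side"):
    p,d,K,E=snap(n); Q=case(cloud(d,K,E))
    print([b for q in("loop_bar","lever_tip") for b in robot.boxes_of(q,n)[:1]])
    m=(abs(Q[...,1])<.022)&(Q[...,0]<-.045)&(Q[...,0]>-.125)&(Q[...,2]>.005)&(Q[...,2]<.095); L=Q[m]
    print("rows z(mm): x range by z, for |y|<9 (lever) and 11<|y|<18 (wires)")
    for z in np.arange(.006,.09,.006):
        s=L[(abs(L[:,2]-z)<.003)]; a=s[abs(s[:,1])<.009,0]*1000; b=s[(abs(s[:,1])>.011)&(abs(s[:,1])<.018),0]*1000
        print((z*1000).round(),len(a),np.percentile(a,[2,50,98]).round() if len(a) else "",len(b),np.percentile(b,[2,50,98]).round() if len(b) else "")
if __name__=="__main__":
    o=robot.get_obs();print(o["time"],(case(o["tool_pos"])*1000).round(1)); latch()
E
python3 latch.py; for n in top side; do :; done
python3 - <<'E'
from h import *
p,d,K,E=snap("top"); print(robot.boxes_of("loop_bar","top")[:2],robot.boxes_of("lever_tip","top")[:2],pix(O-.056*EX+.068*EZ,K,E),pix(O-.084*EX+.078*EZ,K,E))
E
```

```text
17.65 [-124.3    6.2  149.6]
[{'bbox': [268.2, 148.9, 342.0, 209.9], 'p': 0.56}]
rows z(mm): x range by z, for |y|<9 (lever) and 11<|y|<18 (wires)
6.0 10 [-52. -50. -49.] 8 [-52. -50. -48.]
12.0 18 [-54. -51. -47.] 16 [-53. -51. -49.]
18.0 20 [-54. -52. -48.] 13 [-53. -51. -48.]
24.0 13 [-52. -51. -50.] 10 [-54. -52. -48.]
30.0 18 [-54. -52. -49.] 14 [-57. -53. -50.]
36.0 3 [-52. -52. -51.] 6 [-55. -53. -51.]
42.0 2 [-53. -53. -52.] 7 [-65. -55. -51.]
48.0 32 [-66. -54. -49.] 16 [-74. -54. -51.]
54.0 23 [-91. -52. -49.] 14 [-76. -62. -50.]
60.0 22 [-96. -91. -57.] 18 [-83. -61. -49.]
66.0 34 [-63. -59. -51.] 21 [-62. -57. -50.]
72.0 15 [-60. -53. -50.] 10 [-59. -54. -50.]
78.0 25 [-57. -53. -48.] 20 [-58. -53. -49.]
84.0 21 [-54. -51. -49.] 18 [-54. -51. -50.]
[] [{'bbox': [219.6, 180.0, 251.3, 199.4], 'p': 0.59}] [354.8 219.4] [342.1 220.8]
```

```bash
python3 -m handwheel '[[[0,0,0],[-0.03,-0.73,0],1],[[0,0,0],[0,0,-0.7],1],[[0,0,0],[0,0,-0.7],1],[[0,0,0],[0,0,0],1],[[0,0,0],[0,0,0],1]]'
python3 - <<'E'
from h import *
o=robot.get_obs();print(o["time"],(case(o["tool_pos"])*1000).round(1))
E
```

```text
time: 18.45
tool_pos: [0.5269, -0.0546, 0.0724]
ee_rot: [-3.139, -0.004, 1.667]
wrist_force: [0.7, -0.2, -0.8]
width: 0.0007
finger_force: 0.0
18.45 [-86.1  -2.6  72.4]
```

Pressing down to about level (tip z ≈ 40), then checking the hook.

```bash
python3 -m handwheel '[[[0,0,0],[0.02,0.03,-0.15],1],[[0,0,0],[0,0,-0.15],1],[[0,0,0],[0,0,-0.15],1],[[0,0,0],[0,0,-0.15],1],[[0,0,0],[0,0,0],1]]'
python3 latch.py
```

```text
time: 18.95
tool_pos: [0.5281, -0.0528, 0.0422]
ee_rot: [-3.14, -0.003, 1.668]
wrist_force: [-0.5, -0.1, 0.2]
width: 0.0005
finger_force: 0.0
18.95 [-87.7  -1.2  42.2]
[]
rows z(mm): x range by z, for |y|<9 (lever) and 11<|y|<18 (wires)
6.0 8 [-53. -51. -50.] 9 [-54. -52. -48.]
12.0 3 [-52. -52. -51.] 8 [-54. -52. -50.]
18.0 0  12 [-53. -51. -49.]
24.0 0  7 [-54. -52. -49.]
30.0 1 [-94. -94. -94.] 4 [-55. -52. -51.]
36.0 23 [-99. -95. -87.] 3 [-85. -69. -53.]
42.0 10 [-99. -97. -94.] 10 [-71. -65. -55.]
48.0 17 [-100.  -96.  -95.] 10 [-98. -65. -53.]
54.0 23 [-99. -97. -95.] 12 [-97. -64. -49.]
60.0 18 [-99. -96. -95.] 14 [-98. -63. -51.]
66.0 17 [-100.  -96.  -94.] 15 [-99. -58. -50.]
72.0 22 [-100.  -97.  -95.] 17 [-99. -54. -48.]
78.0 24 [-99. -96. -94.] 13 [-97. -53. -50.]
84.0 22 [-101.  -97.  -96.] 14 [-99. -55. -51.]
```

```bash
python3 -m handwheel '[[[0,0,0],[0,0,-0.12],1],[[0,0,0],[0,0,-0.12],1],[[0,0,0],[0,0,-0.12],1],[[0,0,0],[0,0,-0.12],1],[[0,0,0],[0,0,0],1]]'
python3 latch.py
```

```text
time: 19.6
tool_pos: [0.5292, -0.0537, 0.0192]
ee_rot: [3.14, -0.001, 1.668]
wrist_force: [0.3, -1.0, 1.7]
width: 0.0006
finger_force: 1.0
19.6 [-86.7  -0.2  19.2]
[{'bbox': [267.4, 154.7, 341.0, 208.6], 'p': 0.5}]
rows z(mm): x range by z, for |y|<9 (lever) and 11<|y|<18 (wires)
6.0 0  5 [-53. -52. -49.]
12.0 0  9 [-53. -50. -48.]
18.0 5 [-98. -95. -94.] 5 [-80. -50. -48.]
24.0 17 [-98. -96. -94.] 6 [-53. -52. -50.]
30.0 20 [-98. -96. -94.] 12 [-97. -86. -50.]
36.0 18 [-99. -96. -93.] 13 [-99. -68. -51.]
42.0 19 [-99. -96. -93.] 14 [-96. -63. -52.]
48.0 21 [-99. -96. -94.] 11 [-96. -60. -51.]
54.0 21 [-99. -96. -92.] 13 [-98. -61. -50.]
60.0 17 [-99. -97. -93.] 14 [-95. -58. -51.]
66.0 20 [-98. -96. -94.] 12 [-97. -57. -49.]
72.0 24 [-98. -96. -93.] 13 [-98. -55. -50.]
78.0 23 [-99. -95. -50.] 14 [-99. -53. -49.]
84.0 25 [-99. -96. -67.] 13 [-96. -53. -49.]
```

```bash
python3 -m handwheel '[[[-0.092,-0.009,0],[0.006,-0.06,0],1],[[-0.092,-0.009,0],[0.006,-0.06,-0.02],1],[[-0.092,-0.009,0],[0.006,-0.06,-0.04],1],[[0,0,0],[0,0,0],1],[[0,0,0],[0,0,0],1]]'
python3 -m handwheel '[[[0,0,0],[0.006,-0.06,0],1],[[0,0,0],[0.006,-0.06,0],1],[[0,0,0],[0.006,-0.06,0],1],[[0,0,0],[0,0,0],1],[[0,0,0],[0,0,0],1]]'
python3 - <<'E'
from h import *
o=robot.get_obs();print(o["time"],(case(o["tool_pos"])*1000).round(1))
E
```

```text
time: 20.25
tool_pos: [0.5286, -0.0609, 0.0151]
ee_rot: [-3.138, 0.43, 1.671]
wrist_force: [-0.8, 1.5, -0.4]
width: 0.0007
finger_force: 0.7
time: 20.75
tool_pos: [0.5307, -0.0718, 0.0168]
ee_rot: [3.14, 0.432, 1.666]
wrist_force: [0.4, 0.7, 0.2]
width: 0.0002
finger_force: 0.0
20.75 [-68.6  -0.4  16.8]
```

```bash
python3 -m handwheel '[[[0,0,0],[0.004,-0.04,0],1],[[0,0,0],[0.003,-0.03,0],1],[[0,0,0],[0,0,0],1],[[0,0,0],[0,0,0],1]]'
python3 -m handwheel '[[[0,0,0],[0.003,-0.03,0],1],[[0,0,0],[0.002,-0.02,0],1],[[0,0,0],[0,0,0],1],[[0,0,0],[0,0,0],1]]'
```

```text
time: 21.15
tool_pos: [0.5309, -0.0743, 0.0164]
ee_rot: [3.141, 0.432, 1.668]
wrist_force: [-0.8, 1.1, 0.4]
width: 0.0003
finger_force: 0.2
time: 21.55
tool_pos: [0.5311, -0.075, 0.0164]
ee_rot: [3.141, 0.429, 1.668]
wrist_force: [-2.0, 7.5, 3.6]
width: 0.0004
finger_force: 3.2
```

Firm contact: 7.5 N pushing back. Backing away and rising for a final look.

```bash
python3 -m handwheel '[[[0,0,0],[-0.03,0.3,0],1],[[0,0,0],[-0.06,0.6,0.2],1],[[0.092,0.009,0],[-0.05,0.5,0.6],1],[[0.092,0.009,0],[-0.05,0.5,0.6],1],[[0.092,0.009,0],[-0.06,0.6,0.6],1]]'
python3 -m handwheel '[[[0,0,0],[-0.3,0.7,0.5],1],[[0,0,0],[-0.5,0.7,0.3],1],[[0,0,0],[-0.5,0.7,0],1],[[0,0,0],[0,0,0],1],[[0,0,0],[0,0,0],1]]'
python3 latch.py
python3 - <<'E'
from h import *
snap("side","pics/s4.png"); p,d,K,E=snap("top","pics/t4.png")
for q in("timer","red_tube","amber_bottle","lever_tip","loop_bar"): print(q,robot.boxes_of(q,"top")[:1],robot.boxes_of(q,"side")[:1])
a=cv2.resize(cv2.imread("pics/s4.png")[105:275,180:360],None,fx=3,fy=3,interpolation=cv2.INTER_CUBIC)
cv2.imwrite("pics/s4c.png",a)
Q=case(cloud(d,K,E)); m=(abs(Q[...,0])<.045)&(abs(Q[...,1])<.06)&(Q[...,2]<.13); print("lid z",np.percentile(Q[m][:,2],[5,50,95]))
E
```

```text
time: 22.05
tool_pos: [0.5188, 0.0499, 0.1185]
ee_rot: [3.14, -0.008, 1.67]
wrist_force: [-0.2, 0.1, -0.4]
width: 0.0004
finger_force: 0.0
time: 22.55
tool_pos: [0.4532, 0.1536, 0.1564]
ee_rot: [3.141, -0.002, 1.67]
wrist_force: [0.9, 0.6, -0.1]
width: 0.0004
finger_force: 0.0
22.55 [-300.3  -56.4  156.4]
[{'bbox': [265.0, 151.1, 347.5, 210.2], 'p': 0.7}, {'bbox': [293.5, 179.8, 308.0, 200.6], 'p': 0.46}]
rows z(mm): x range by z, for |y|<9 (lever) and 11<|y|<18 (wires)
6.0 5 [-58. -57. -54.] 10 [-54. -50. -48.]
12.0 17 [-60. -57. -54.] 14 [-52. -50. -49.]
18.0 18 [-58. -57. -54.] 10 [-54. -49. -47.]
24.0 16 [-60. -58. -57.] 9 [-53. -52. -50.]
30.0 18 [-62. -59. -56.] 7 [-58. -54. -52.]
36.0 16 [-64. -60. -58.] 12 [-61. -60. -52.]
42.0 16 [-66. -63. -51.] 10 [-63. -61. -55.]
48.0 36 [-66. -55. -50.] 17 [-64. -57. -53.]
54.0 18 [-56. -52. -49.] 18 [-58. -54. -47.]
60.0 6 [-61. -60. -54.] 14 [-58. -54. -50.]
66.0 32 [-63. -59. -50.] 15 [-57. -53. -50.]
72.0 21 [-62. -53. -50.] 19 [-55. -51. -50.]
78.0 21 [-56. -52. -50.] 13 [-53. -52. -49.]
84.0 21 [-55. -51. -48.] 16 [-53. -50. -49.]
timer [{'bbox': [222.3, 178.4, 251.9, 197.1], 'p': 0.65}] [{'bbox': [224.7, 230.3, 239.7, 278.2], 'p': 0.71}]
red_tube [] [{'bbox': [316.1, 239.1, 328.1, 273.2], 'p': 0.58}]
amber_bottle [{'bbox': [267.3, 131.8, 284.4, 153.8], 'p': 0.6}] [{'bbox': [190.9, 192.2, 207.5, 237.6], 'p': 0.61}]
lever_tip [{'bbox': [349.8, 178.2, 410.9, 255.8], 'p': 0.71}] [{'bbox': [295.6, 177.1, 309.4, 200.8], 'p': 0.47}]
loop_bar [{'bbox': [349.7, 181.5, 414.6, 254.8], 'p': 0.24}] [{'bbox': [305.6, 184.3, 308.2, 189.8], 'p': 0.41}]
lid z [0.08785958 0.09129309 0.09483996]
```

View pics/s4c.png

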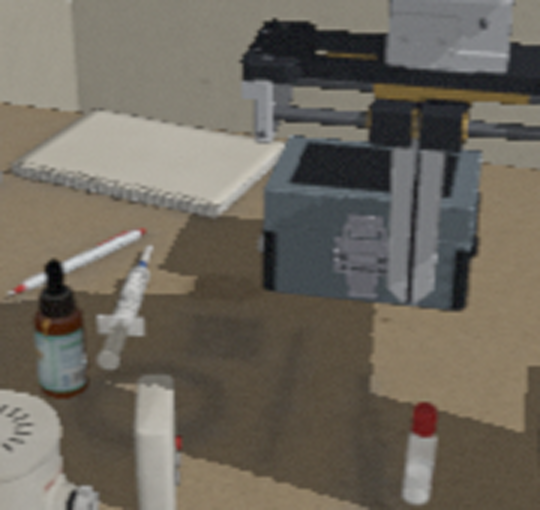

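The lid is shut and the latch lies flat at crop (360,255). The bottle, timer and red-capped tube stand where they were, and the robot is clear of everything.

```bash
python3 -c "
from bench import robot
print(robot.close_job())"
```

```text
the job is handed in; nothing more can be done
None
```

I handed the job in at about 23 s of robot time: the D cell lies level in its bay with the button end toward the contact, the lid is shut, the latch lever is pressed flat with the loop measured in the catch, and the timer, red-capped tube and amber bottle are still standing in place; the hand-in returned no verdict.

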